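# Open the recessed air valve with the long T-key

### The job

Open the air valve at the bottom of the deep well in the grey service block: take the long T-key off its rack, lower it down the well onto the hidden square stem (feel for the angle at which it drops on) and turn it anticlockwise, seen from above, until the valve is fully open. Leave the key standing fully seated on the stem, let go of it, and leave the other things where they are.

Things in the scene. Friction and masses are not known exactly. Their poses are not given: they have to be found in the camera images.
- key: long steel T-key, about 0.4 kg, hanging upright on the rack. Handle: a level bar 100 mm long (own y), 16 mm wide (own x), 24 mm tall; origin at the centre of the bar's underside, z up. A 14 mm thick round shank runs 167 mm down to the foot; from 73 to 97 mm above the foot it has a round guide collar 31 mm across, with tapered ends. A half turn looks the same
- key_foot (a point): centre of the open lower end of the long key, 167 mm under the key's origin. The lowest 25 mm is a square socket, sides along the key's x and y: 16 mm wide and 24 mm deep inside, 24 mm wide outside (31 mm over its blunted corners). Pressed hard on the square while askew it can jam about 5 mm down: lift it off and try again
- rack: fixed aluminium rack, origin under its base (110 mm along x, 270 along y, 12 thick). Two places, 65 mm either side of the middle along own y: each a pair of uprights 185 mm tall, 8 thick, 64 apart inside, 36 deep; a key's bar lies along y on their tops, between 6 mm high lips. Either place may hold the long key. Lift a key, then take it out level between its uprights along own x
- block: fixed grey air service block, 200 mm (own x) by 180 mm (own y), deck 130 mm high, origin under its middle. On the deck: the steel funnel of a deep well, a round dial gauge (52 mm across, 12 high, at x 60, y 45 mm) and a loose tin; two brass pipe stubs stick out 52 mm from its +x face. The gauge's needle swings round as the valve opens
- well_mouth (a point): centre of the upper rim of the funnel, 140 mm above the table, at x -30, y 20 mm from the block's middle. Over 10 mm the funnel narrows from about 50 to 36 mm across; below it the well is a round upright bore 36 mm across, its floor 130 mm under this point, with the valve stem in the middle. A key foot 127 mm under this point is fully seated; the handle bar is then 40 mm above this point
- stem_level (a point): a point on the axis of the well, 108 mm under its mouth: centre of the top of the valve stem, a 14 mm square 22 mm tall, with a round nub 13.6 mm across and 5 mm high on top. The square may start at any angle about the vertical, and this point does not tell it. A foot at this height is over the nub but stands on the square and turns idly; lined up within about 8 degrees, it drops 19 mm by its own weight
- valve (a joint): turn of the valve stem in rad: 0 shut (start), grows anticlockwise seen from above, 1.57 fully open; firm stop at either end, friction about 0.12 N m all the way, stays where it is left. A seated key has about 9 degrees of play either way before it bites, and stands by itself when let go
- tin: closed steel sample tin, 55 mm across and 35 mm high, standing on the deck of the service block; origin at the centre of its underside
- short_key: the other T-key on the rack: same handle bar and socket, but only 70 mm from bar to foot, no collar; too short to reach the stem; origin at the centre of the underside of its bar
- weight: plain brass cylinder, 38 mm across, 45 mm high; origin at the centre of its underside
- beaker: open glass beaker, 70 mm across, 90 mm high; origin at the centre of its underside
- bottle: white plastic bottle, 64 mm across, 160 mm high; origin at the centre of its underside
- jar: amber glass jar, 66 mm across, 85 mm high; origin at the centre of its underside
- spatula: wooden-handled spatula lying on the table; origin under its middle
- mould: brass ring, 64 mm across, 40 mm high; origin at the centre of its underside

How it is judged:
By the outcome, as a careful person would: the job done as asked, in the order asked, and still so for the second after the job is handed in, with the robot touching nothing.
It also fails if it takes over 61 s, if anything falls off the work surface, if the arm or the gripper's body presses on something with over 40 N, if the wrist force passes 120 N, or if a joint passes its speed limit or range.

### The arm

A 6-joint arm with a two-finger parallel gripper is mounted at the origin on the work surface. World frame = base frame: x ahead of the robot, y to its left, z up, the work surface at z = 0. Lengths are in mm, angles in rad, forces in N, time in s.
With the tool pointing down it reaches from about 350 to 850 mm from the base axis. Payload 8.1 kg.
Tool frame: the origin (TCP) lies at the very end of the fingers, on their centre line; the grasp point (between the pads) lies 19 mm behind it; z points along the fingers, x is the direction in which the jaws open and shut, and the axes are right-handed (so a half turn about z gives the same grasp; the last joint's range is limited). The gripper opens to 93 mm and grips with 3 to 60 N. Pads are 15 mm wide; open, the fingers measure 128 mm over their backs; the gripper's body (75 mm by 188 mm) begins 65 mm behind the grasp point.
Start: joints at [1.142, 0.13, 1.488, -0, 1.523, -0.085], TCP at [202.219, 564.901, 218.635] pointing down, gripper open.
Joint ranges: [-2.96, 2.96], [-0.89, 2.26], [0.02, 2.5], [-1.34, 4.48], [0, 2.73], [-2.66, 2.66]. Speed limits (rad/s): [2.39, 2.39, 2.79, 3.14, 3.14, 3.14].

### API

Orientations are given as a unit quaternion [w, x, y, z].
In Python, from station import arm gives the robot as it stands.
- The arm moves only by the shell command python3 -m handwheel 'ROWS' [FORCE]. ROWS is JSON, a list that holds one entry, the list of rows, each a list of 7 numbers: the opening, from 0 (shut) to 1 (fully open), then the shift along the tool's x, y, z in mm, then the turn, a rotation vector about the tool's x, y, z in rad. In form: [[[grip, tx, ty, tz, wx, wy, wz], ...]]. A call has 1 to 8 rows; each row shifts and turns the commanded pose from where the row before left it, along the tool's axes as they then stand; what a row does not reach is not made up. A row lasts 1/10 s, in which the tool goes at most 50 mm and 8.59 degrees, less where a joint would pass 70% of its speed; a pose out of reach is approached as far as the arm can. A call is refused whole if a number of a shift passes 50 or a number of a turn 0.15, either way. A call with a gripper value outside its range is refused whole. The fingers move at their own pace and stop on an object; FORCE is the grip in N (left out, the last holds). Time passes only in rows, so rows that do not move let the fingers close. It gives the time, the measured TCP pose, the force and the opening at its end, in the units of the state.
- arm.read_state(): the state, without advancing time (a new reading comes with each control period).
- arm.get_image(name): name is "scene" or "top" or "wrist"; returns the picture (420x560x3 uint8, red, green, blue); there is no depth.
- arm.calibration(name): a dict with "mtx" (3x3 intrinsics, pixels), "rvec" (rotation vector, rad) and "tvec" (3), from world to camera coordinates, as OpenCV has them. Camera axes: x right, y down, z forward; pixel columns grow to the right and rows downward; lengths in mm; the calibration is good to about 2 mm. A picture is of the moment at which its call begins: read the wrist's pose just before it. calibration takes no time and is no camera call; for the wrist camera it gives the pose at the moment of the call.
- arm.sign_off(): hands the job in, once; it reports no verdict.
Trained networks look in the newest picture that a camera, given by its name, has taken for a name from the list of things; names that differ only in an ending like _2 or _b are one class to them, and where a whole thing is asked for, a point or a joint stands for the part that bears it (a point fixed in the world has none). Each returns a list of dicts, best first, with "p" (0 to 1); they miss things now and then, are a little off and sometimes report something else, mostly with a low value. They report only what shows in the picture. A call takes as long as a camera call.
- arm.outline_of(camera, target): "pixels" (420x560 bool, what is visible of it) and "location" ([column, row] in pixels, amid what is visible of it).
The state is a dict: "t": time; "joint_positions": joint angles; "qvel": joint speeds; "tau": joint torques, N m; "tcp_pos": TCP position; "ee_rot": TCP orientation; "ft_force": force on the tool from outside, world axes, zero at the start; "torque": the same for the moment, N m; "gripper_width": opening from 0.0 (shut) to 1.0 (fully open).
Only numpy, scipy, OpenCV 4.12 (cv2) and the standard library are available. Lean on these libraries where they do the work, as an engineer would, in place of code of your own. Each camera call takes 0.05 s, during which the arm holds its last target.

## Working session

There is one attempt and no reset: what is moved stays moved. The work goes in short steps, Python scripts to look and compute and a shell command to move; the robot and the scene stay as the last step left them, time stands still between calls to the robot, and variables do not carry over. Pictures are saved under pics/ and viewed, and the job is handed in when it is done.

```bash
mkdir -p pics; ls
python3 - <<'E'
from station import arm
import cv2
s=arm.read_state();print(s)
for n in("scene","top","wrist"):
    im=arm.get_image(n);cv2.imwrite(f"pics/{n}0.png",im[:,:,::-1]);c=arm.calibration(n);print(n,c)
E
```

```text
pics
{'t': 0.0, 'joint_positions': array([ 1.14160608e+00,  1.31125419e-01,  1.48928168e+00,  1.72411830e-05,
        1.52297367e+00, -8.53699072e-02]), 'qvel': array([ 0.00106229,  0.00099277,  0.00191491, -0.00031886, -0.00098848,
        0.0002998 ]), 'tau': array([ 1.65382611e-03, -5.59853375e+01, -4.91752768e+01,  7.68359983e-02,
        3.54992808e-02, -1.23166910e-04]), 'tcp_pos': array([201.9738644 , 564.389325  , 217.60746937]), 'ee_rot': array([ 4.43084206e-04,  8.17644794e-01,  5.75722322e-01, -7.76583927e-04]), 'ft_force': array([ 0.37187734, -0.40579067, -0.5583397 ]), 'torque': array([ 0.04557052,  0.03683159, -0.02118977]), 'gripper_width': 1.0022098661325805}
scene {'mtx': array([[406.85393482,   0.        , 285.57081248],
       [  0.        , 406.85393482, 204.20199188],
       [  0.        ,   0.        ,   1.        ]]), 'rvec': array([ 2.00020616,  1.21722479, -0.53750823]), 'tvec': array([-257.2312766 , -215.72215277, 1461.51059889])}
top {'mtx': array([[443.68617207,   0.        , 287.50263191],
       [  0.        , 443.68617207, 208.1006586 ],
       [  0.        ,   0.        ,   1.        ]]), 'rvec': array([ 2.16998874, -2.1541272 ,  0.10547681]), 'tvec': array([   7.3524986 ,  534.51122929, 1543.90503276])}
wrist {'mtx': array([[335.26771392,   0.        , 281.90972494],
       [  0.        , 335.26771392, 215.24269416],
       [  0.        ,   0.        ,   1.        ]]), 'rvec': array([-2.37466726, -1.67066038, -0.23428182]), 'tvec': array([-598.29818127,  -31.31515162,  389.75626223])}
```

View pics/scene0.png

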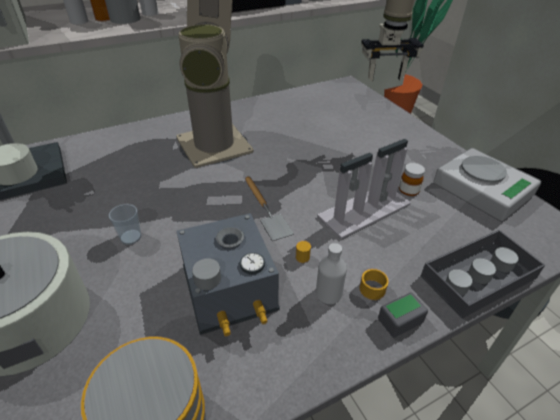

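View pics/top0.png

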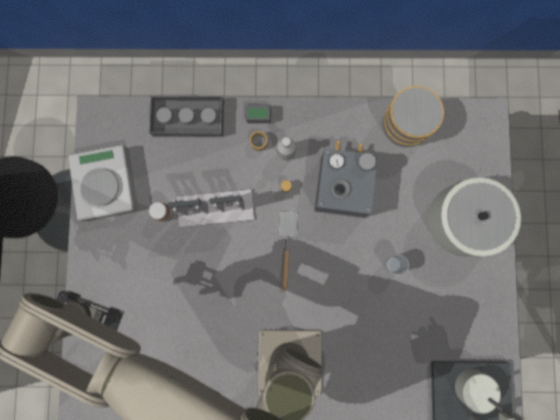

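View pics/wrist0.png

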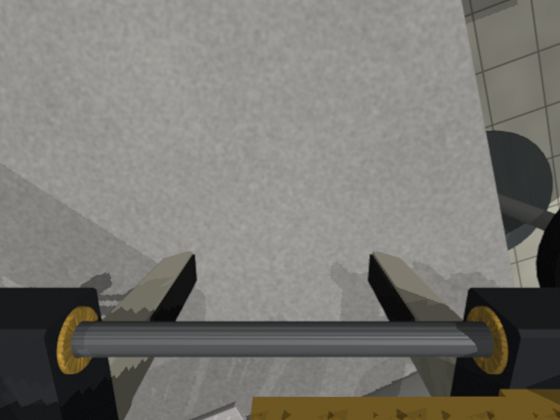

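```bash
cat > h.py <<'E'
import numpy as np,cv2
from station import arm
def P(cal,pts):
    return cv2.projectPoints(np.float64(pts).reshape(-1,3),cal['rvec'],cal['tvec'],cal['mtx'],None)[0].reshape(-1,2)
def ray(cal,uv):
    R=cv2.Rodrigues(cal['rvec'])[0];C=-R.T@cal['tvec'].ravel()
    d=R.T@np.linalg.inv(cal['mtx'])@np.array([uv[0],uv[1],1.]);return C,d/np.linalg.norm(d)
def atz(cal,uv,z):
    C,d=ray(cal,uv);return C+d*(z-C[2])/d[2]
E
python3 - <<'E'
from h import *
t=cv2.imread('pics/top0.png');s=cv2.imread('pics/scene0.png')
a=cv2.resize(s[120:245,300:440],None,fx=5,fy=4.8,interpolation=2)
cv2.imwrite('pics/z1.png',a)
b=cv2.resize(t[120:250,150:400],None,fx=3.2,fy=3.2,interpolation=2);cv2.imwrite('pics/z2.png',b)
for cam in('top','scene'):
    c=arm.calibration(cam)
    for n in('key','short_key','rack','block','tin'):
        for d in arm.outline_of(cam,n)[:2]:
            px=np.argwhere(d['pixels']);r=cv2.minAreaRect(px[:,::-1].astype(np.float32))
            print(cam,n,round(d['p'],2),np.round(d['location'],1),len(px),r)
E
```

```text
top key 0.82 [189.3 206.3] 229 ((183.5, 206.0), (12.0, 31.0), 90.0)
top rack 0.58 [215.2 208.4] 1899 ((214.31082153320312, 207.71185302734375), (31.33747100830078, 78.69685363769531), 84.47245788574219)
top block 0.77 [344.2 182.1] 3406 ((346.3902587890625, 178.98780822753906), (57.093109130859375, 72.77438354492188), 6.34019136428833)
top tin 0.74 [365.5 163.2] 240 ((366.0000305175781, 162.00001525878906), (15.55634880065918, 16.970561981201172), 45.0)
top tin 0.19 [186.4 207.4] 201 ((184.0, 206.0), (12.0, 30.0), 90.0)
scene key 0.97 [387.3 156. ] 588 ((384.94903564453125, 166.31314086914062), (24.93044090270996, 66.28746032714844), 21.595312118530273)
scene short_key 0.63 [356.  169.7] 525 ((359.9999694824219, 171.0), (30.4105224609375, 35.7770881652832), 63.43495178222656)
scene short_key 0.56 [124.7 224. ] 966 ((127.60001373291016, 223.7000274658203), (41.14365005493164, 28.174455642700195), 63.43495178222656)
scene rack 0.9 [363.2 201.2] 4099 ((366.056396484375, 192.5684051513672), (62.211387634277344, 109.59007263183594), 64.53665161132812)
scene block 0.67 [231.7 272.7] 8337 ((231.64598083496094, 275.0249938964844), (114.9361801147461, 91.55999755859375), 76.50426483154297)
scene tin 0.74 [204.9 273.4] 744 ((206.0, 273.5), (31.0, 28.0), 90.0)
scene tin 0.48 [124.  223.4] 1027 ((127.226806640625, 224.01031494140625), (42.2384033203125, 29.241971969604492), 66.03751373291016)
```

```bash
true
```

```text
(no output)
```

View pics/z1.png

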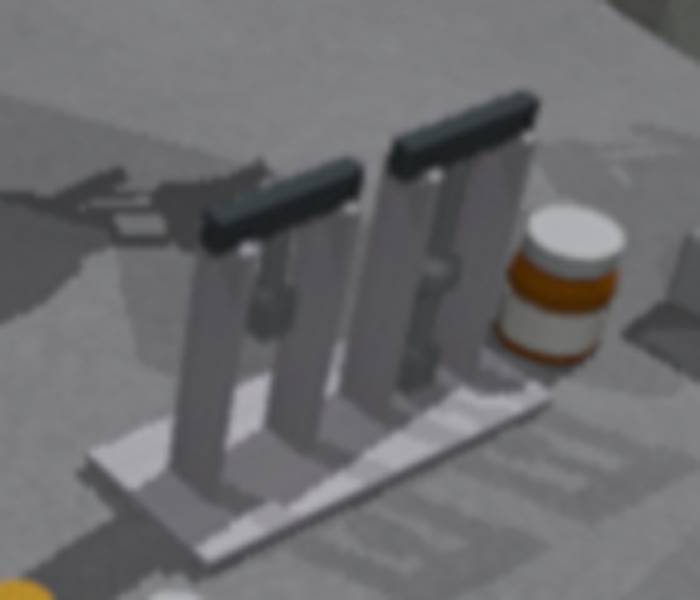

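View pics/z2.png

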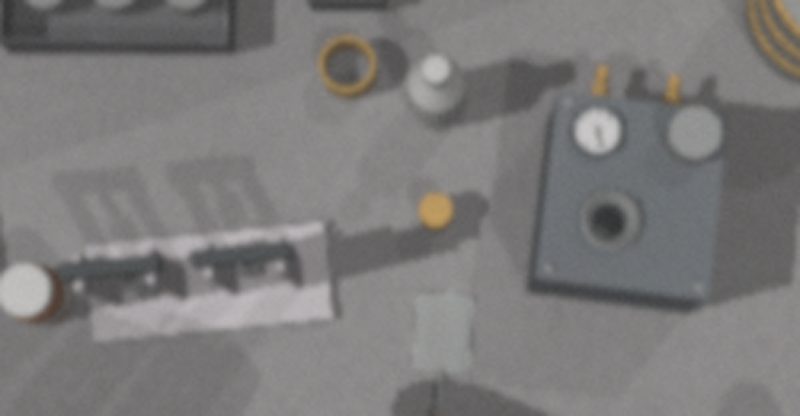

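Run:
```python
from h import *
t=arm.calibration('top');s=arm.calibration('scene')
Z2=lambda x,y:(150+x/3.2,120+y/3.2)
Z1=lambda x,y:(300+x/5,120+y/4.8)
for H in (209,221):print('long bar ends/top',H,atz(t,Z2(60,265),H),atz(t,Z2(158,262),H), 'scene ends', atz(s,Z1(400,155),H),atz(s,Z1(528,100),H))
print('short',atz(t,Z2(195,252),209),atz(t,Z2(290,247),209))
print('rack base corners',[atz(t,Z2(*p),12)[:2].round() for p in((88,245),(325,222),(333,320),(95,340))])
print('rack scene corners',[atz(s,Z1(*p),12)[:2].round() for p in((90,455),(200,555),(550,395))])
print('well',atz(t,Z2(610,218),140),atz(s,(231,239),140))
print('block corners',[atz(t,Z2(*p),130)[:2].round() for p in((555,95),(730,105),(702,302),(532,290))])
print('gauge',atz(t,Z2(598,131),142),'tin',atz(t,Z2(695,131),165))
```

```text
long bar ends/top 209 [529.27929018 383.35283452 209.        ] [532.90001023 286.88958398 209.        ] scene ends [548.22109866 276.00141464 209.        ] [534.09382367 373.96415692 209.        ]
long bar ends/top 221 [527.86980223 379.99190515 221.        ] [531.45910863 284.3655775  221.        ] scene ends [561.96768256 262.7996759  221.        ] [548.13031768 358.75209488 221.        ]
short [543.05035188 250.7202609  209.        ] [548.62911492 157.28744455 209.        ]
rack base corners [array([575., 408.]), array([603., 141.]), array([493., 131.]), array([468., 396.])]
rack scene corners [array([503., 130.]), array([602., 140.]), array([579., 405.])]
well [ 590.08454632 -164.8246816   140.        ] [ 601.68266991 -167.16953175  140.        ]
block corners [array([ 722., -109.]), array([ 712., -292.]), array([ 505., -260.]), array([516., -85.])]
gauge [ 680.9711493  -152.61092385  142.        ] tin [ 676.57042377 -249.18900991  165.        ]
```

```bash
python3 -m handwheel '[[[1,0,0,-20,0,0,0.15],[1,0,0,-20,0,0,0.15],[1,0,0,-20,0,0,0.15],[1,0,0,-20,0,0,0.15],[1,0,0,-20,0,0,0.15],[1,0,0,-20,0,0,0.15],[1,0,0,0,0,0,0.15],[1,0,0,0,0,0,0.072]]]'
cat >> h.py <<'E'
from scipy.spatial.transform import Rotation as Ro
def tool(d=None,target=None):
    s=arm.read_state();q=s['ee_rot'];R=Ro.from_quat([q[1],q[2],q[3],q[0]]).as_matrix()
    p=s['tcp_pos'];yaw=np.degrees(np.arctan2(R[1,0],R[0,0]))
    print('t',round(s['t'],2),'tcp',p.round(1),'yaw',yaw.round(2),'zaxis',R[:,2].round(4),'j6',s['joint_positions'][5].round(3),'F',s['ft_force'].round(1),'T',s['torque'].round(2),'g',round(s['gripper_width'],3))
    if target is not None: print('tool shift',(R.T@(np.array(target)-p)).round(1))
    return s,R
E
python3 -c "
from h import *
tool(target=[510,334,340])"
```

```text
t: 1.45
tcp_pos: [202.4, 565.3, 339.9]
ee_rot: [-0.001, 0.999, 0.05, 0.0]
ft_force: [-0.1, 0.6, -0.3]
gripper_width: 1.001
t 1.45 tcp [202.4 565.3 339.9] yaw 5.68 zaxis [ 9.0e-04  1.9e-03 -1.0e+00] j6 1.042 F [-0.1  0.6 -0.3] T [-0.13  0.03 -0.03] g 1.001
tool shift [ 2.832e+02  2.607e+02 -2.000e-01]
```

```bash
python3 -m handwheel '[[[1,35,32.5,0,0,0,0],[1,35,32.5,0,0,0,0],[1,35,32.5,0,0,0,0],[1,35,32.5,0,0,0,0],[1,35,32.5,0,0,0,0],[1,35,32.5,0,0,0,0],[1,35,32.5,0,0,0,0],[1,38,33,0,0,0,0]]]'
python3 -m handwheel '[[[1,0,0,0,0,0,0],[1,0,0,0,0,0,0]]]'
python3 - <<'E'
from h import *
s,R=tool(target=[528,334,340])
im=arm.get_image('wrist');c=arm.calibration('wrist');cv2.imwrite('pics/w1.png',im[:,:,::-1])
C,d=ray(c,(280,210));print(C,d, R.T@(C-s['tcp_pos']),R.T@d)
for n in('key','short_key','rack'):
    for o in arm.outline_of('wrist',n)[:2]:
        r=cv2.minAreaRect(np.argwhere(o['pixels'])[:,::-1].astype(np.float32));print(n,o['p'],o['location'],r)
E
```

```text
t: 2.25
tcp_pos: [511.9, 334.4, 339.0]
ee_rot: [-0.0, 0.999, 0.053, 0.0]
ft_force: [0.3, 1.1, 0.5]
gripper_width: 0.999
t: 2.45
tcp_pos: [511.5, 334.7, 338.2]
ee_rot: [0.0, 0.999, 0.051, -0.0]
ft_force: [-0.1, 0.7, -0.5]
gripper_width: 1.001
t 2.45 tcp [511.5 334.7 338.2] yaw 5.86 zaxis [-9.e-04 -1.e-04 -1.e+00] j6 0.393 F [-0.1  0.7 -0.5] T [-0.01  0.04  0.02] g 1.001
tool shift [16.4  2.3 -1.8]
[502.34521822 410.8575667  503.58634987] [ 0.02069995 -0.25933617 -0.96556525] [  -1.45623742  -76.7330726  -165.38003684] [-0.0050686   0.26008521  0.96557236]
key 0.69 [299.6, 192.9] ((296.8811340332031, 203.87513732910156), (26.723756790161133, 108.1629409790039), 1.3971810340881348)
short_key 0.73 [296.7, 305.6] ((298.0, 324.0), (92.0, 22.0), 90.0)
rack 0.81 [287.5, 210.9] ((294.0, 222.5), (195.0, 76.0), 90.0)
```

View pics/w1.png

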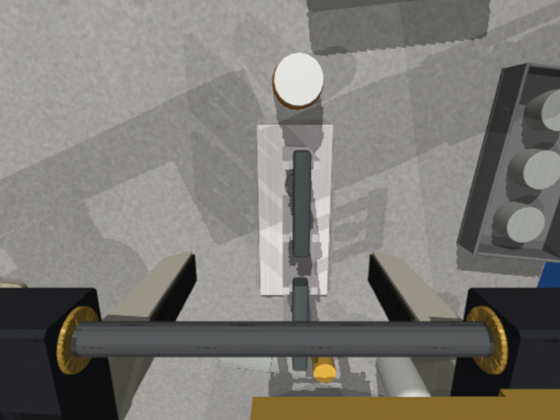

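Run:
```python
from h import *
im=cv2.imread('pics/w1.png');cv2.imwrite('pics/z3.png',cv2.resize(im[115:305,240:350],None,fx=5,fy=3.1,interpolation=2)) if 0 else cv2.imwrite('pics/z3.png',cv2.resize(im[120:300,220:380],None,fx=3.3,fy=3.3,interpolation=2))
c=arm.calibration('wrist')
for H in(203,209,215,221):
    a,b=atz(c,(302,150.5),H),atz(c,(302,257),H);print(H,a.round(1),b.round(1),np.linalg.norm(a-b).round(1))
print([atz(c,p,12)[:2].round() for p in((257,125),(332,125),(328,296),(260,296))])
```

```text
203 [521.7 387.4 203. ] [534.1 286.5 203. ] 101.7
209 [521.3 387.9 209. ] [533.4 289.  209. ] 99.7
215 [520.9 388.4 215. ] [532.8 291.5 215. ] 97.6
221 [520.5 388.9 221. ] [532.1 294.  221. ] 95.6
[array([467., 401.]), array([573., 412.]), array([606., 143.]), array([495., 131.])]
```

View pics/z3.png

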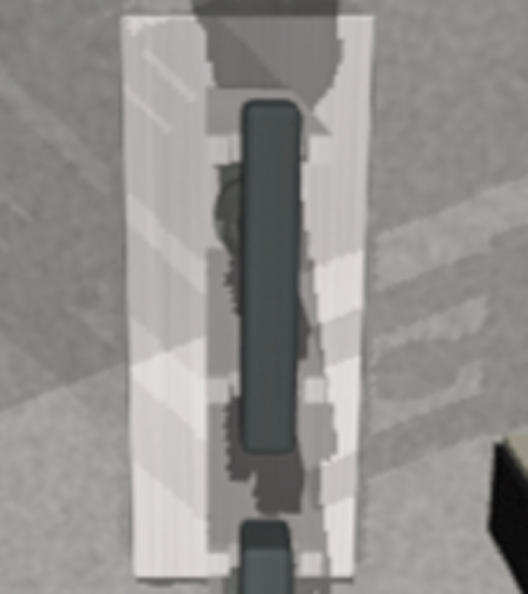

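```bash
python3 -c "
from h import *
tool(target=[527,338.4,178])"
```

```text
t 2.65 tcp [509.7 336.7 338.9] yaw 6.12 zaxis [ 1.e-04  4.e-04 -1.e+00] j6 0.393 F [0.9 0.6 0.5] T [-0.05  0.07 -0.03] g 0.998
tool shift [ 17.3   0.3 160.9]
```

```bash
python3 -m handwheel '[[[1,8,-0.6,30,0,0,-0.01],[1,8.3,-0.6,40,0,0,0],[1,0,0,35,0,0,0],[1,0,0,0,0,0,0],[1,0,0,0,0,0,0]]]'
python3 - <<'E'
from h import *
s,R=tool()
im=arm.get_image('wrist');c=arm.calibration('wrist');cv2.imwrite('pics/w2.png',im[:,:,::-1])
for i in range(2):
    arm.outline_of('wrist','key'); tool()
print(P(c,[[527,338.4,209],[521.4,387.9,209],[532.6,288.9,209]]))
E
```

```text
t: 3.15
tcp_pos: [525.8, 339.3, 234.1]
ee_rot: [0.0, 0.998, 0.058, -0.0]
ft_force: [0.5, 0.3, 0.8]
gripper_width: 1.003
t 3.15 tcp [525.8 339.3 234.1] yaw 6.68 zaxis [-1.e-03 -4.e-04 -1.e+00] j6 0.375 F [0.5 0.3 0.8] T [-0.11  0.06 -0.  ] g 1.003
t 3.25 tcp [527.5 339.8 237. ] yaw 6.64 zaxis [ 0.0037  0.002  -1.    ] j6 0.375 F [0.1 0.3 0.6] T [-0.07  0.   -0.04] g 1.0
t 3.3 tcp [527.7 339.7 237.2] yaw 6.63 zaxis [ 0.0043  0.0023 -1.    ] j6 0.375 F [ 0.2 -0.7 -0.1] T [-0.04  0.07  0.01] g 0.996
[[282.81760603 249.72711992]
 [283.11384528 168.6296101 ]
 [282.55826692 320.72296543]]
```

View pics/w2.png

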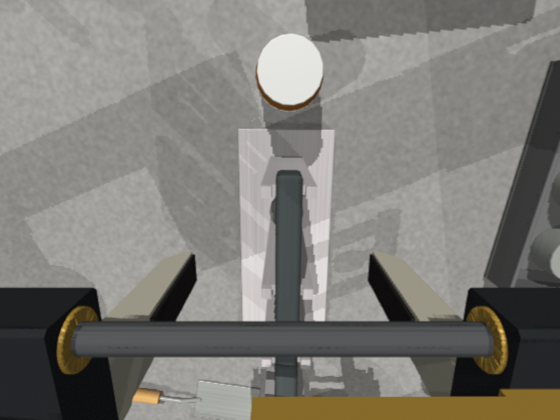

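Run:
```python
import cv2
im=cv2.imread('pics/w2.png');cv2.imwrite('pics/z4.png',cv2.resize(im[150:325,230:345],None,fx=5,fy=3.4,interpolation=0))
```

```text
(no output)
```

View pics/z4.png

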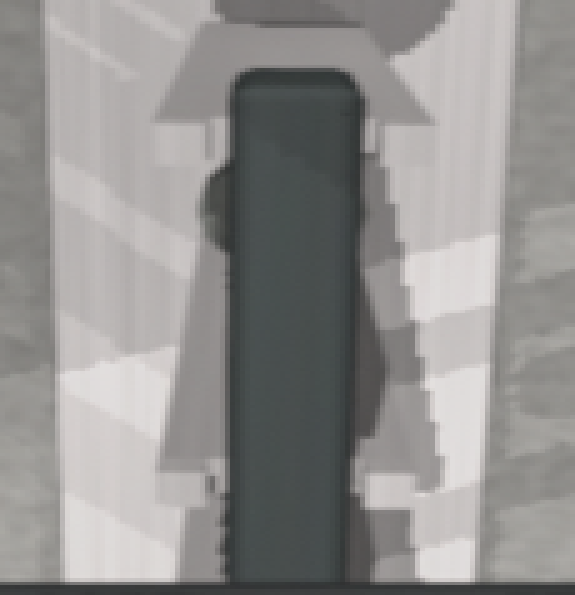

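```bash
python3 -m handwheel '[[[1,2,0,16,0,0,0],[1,2,0,20,0,0,0],[1,0,0,20,0,0,0],[1,0,0,0,0,0,0]]]'
python3 - <<'E'
from h import *
s,R=tool()
im=arm.get_image('wrist');cv2.imwrite('pics/w3.png',im[:,:,::-1]);tool()
E
```

```text
t: 3.7
tcp_pos: [529.2, 338.2, 174.0]
ee_rot: [0.001, 0.998, 0.057, -0.002]
ft_force: [-0.2, 0.2, -0.4]
gripper_width: 0.997
t 3.7 tcp [529.2 338.2 174. ] yaw 6.58 zaxis [-0.0045 -0.0024 -1.    ] j6 0.372 F [-0.2  0.2 -0.4] T [-0.13  0.02  0.06] g 0.997
t 3.75 tcp [529.9 338.6 175.9] yaw 6.58 zaxis [-0.0027 -0.0014 -1.    ] j6 0.372 F [ 0.1  0.1 -0. ] T [-0.02  0.02 -0.03] g 1.0
```

View pics/w3.png

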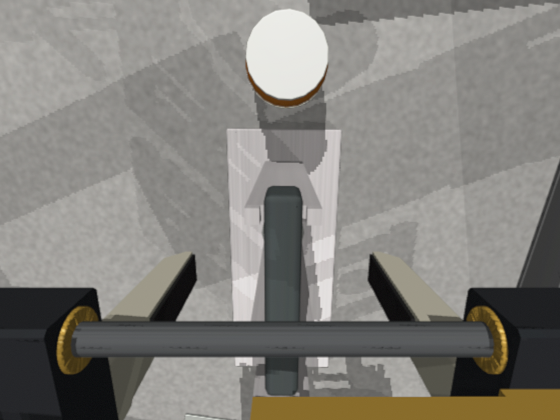

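```bash
python3 -m handwheel '[[[0,0,0,0,0,0,0],[0,0,0,0,0,0,0],[0,0,0,0,0,0,0],[0,0,0,0,0,0,0],[0,0,0,0,0,0,0],[0,0,0,0,0,0,0]]]' 45; python3 -c "
from h import *
tool()"
```

```text
t: 4.35
tcp_pos: [530.8, 339.2, 177.8]
ee_rot: [-0.0, 0.998, 0.057, 0.0]
ft_force: [0.6, 0.1, 0.3]
gripper_width: 0.533
t 4.35 tcp [530.8 339.2 177.8] yaw 6.59 zaxis [ 2.e-04  1.e-04 -1.e+00] j6 0.372 F [0.6 0.1 0.3] T [-0.06  0.08 -0.02] g 0.533
```

```bash
python3 -m handwheel '[[[0,0,0,0,0,0,0],[0,0,0,0,0,0,0],[0,0,0,0,0,0,0],[0,0,0,0,0,0,0],[0,0,0,0,0,0,0],[0,0,0,0,0,0,0]]]' 45; python3 -c "
from h import *
tool()"
```

```text
t: 4.95
tcp_pos: [530.4, 339.1, 177.6]
ee_rot: [0.0, 0.998, 0.058, -0.0]
ft_force: [-3.7, 0.6, 2.4]
gripper_width: 0.171
t 4.95 tcp [530.4 339.1 177.6] yaw 6.59 zaxis [-7.e-04 -2.e-04 -1.e+00] j6 0.372 F [-3.7  0.6  2.4] T [-0.15  0.58 -0.07] g 0.171
```

```bash
python3 -m handwheel '[[[0,0,0,-7,0,0,0],[0,0,0,-10,0,0,0],[0,0,0,0,0,0,0]]]'; python3 -c "
from h import *
tool()"
```

```text
t: 5.25
tcp_pos: [531.7, 339.6, 196.7]
ee_rot: [-0.001, 0.998, 0.057, 0.001]
ft_force: [0.2, 0.4, -3.7]
gripper_width: 0.168
t 5.25 tcp [531.7 339.6 196.7] yaw 6.59 zaxis [ 0.0027  0.0013 -1.    ] j6 0.372 F [ 0.2  0.4 -3.7] T [-0.03  0.01 -0.02] g 0.168
```

```bash
python3 -m handwheel '[[[0,-15,0,0,0,0,0],[0,-25,0,0,0,0,0],[0,-25,0,0,0,0,0],[0,-25,0,-30,0,0,0],[0,0,10,-35,0,0,0],[0,0,30,-40,0,0,0],[0,10,40,-33,0,0,0],[0,10,45,0,0,0,0]]]'
python3 -m handwheel '[[[0,23,44,0,0,0,0],[0,23,44,0,0,0,0],[0,23,44,0,0,0,0],[0,23,44,0,0,0,0],[0,23,44,0,0,0,0],[0,20,40,0,0,0,0],[0,0,0,0,0,0,0],[0,0,0,0,0,0,0]]]'
python3 - <<'E'
from h import *
s,R=tool(target=[592,-166,335])
im=arm.get_image('wrist');c=arm.calibration('wrist');cv2.imwrite('pics/w4.png',im[:,:,::-1])
print(P(c,[[592,-166,140]]))
for n in('block','key'):
    for o in arm.outline_of('wrist',n)[:1]: print(n,o['p'],o['location'])
tool()
E
```

```text
t: 6.05
tcp_pos: [476.7, 209.3, 337.6]
ee_rot: [-0.001, 0.998, 0.059, 0.005]
ft_force: [1.6, 0.9, -4.9]
gripper_width: 0.167
t: 6.85
tcp_pos: [638.9, -35.1, 329.9]
ee_rot: [-0.0, 0.998, 0.056, -0.001]
ft_force: [-0.7, -0.1, -3.3]
gripper_width: 0.169
t 6.85 tcp [638.9 -35.1 329.9] yaw 6.46 zaxis [-1.5e-03  3.0e-04 -1.0e+00] j6 -0.248 F [-0.7 -0.1 -3.3] T [-0.02  0.08  0.03] g 0.169
tool shift [-61.4 124.8  -5.1]
[[230.76699646 296.26817279]]
block 0.9 [226.6, 244.1]
key 0.82 [280.6, 262.5]
t 7.0 tcp [638.5 -32.9 331.3] yaw 6.65 zaxis [ 5.e-04  2.e-04 -1.e+00] j6 -0.248 F [-1.3 -0.2 -4.7] T [-0.08  0.07  0.01] g 0.168
```

View pics/w4.png

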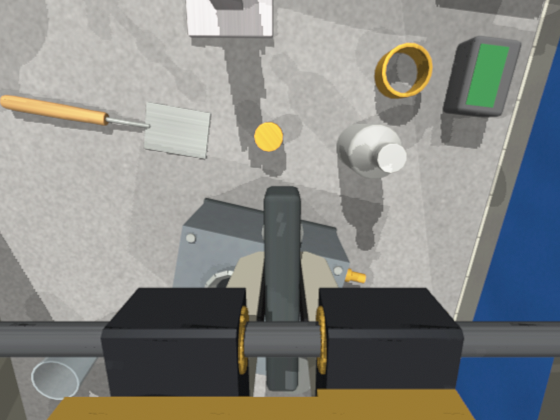

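```bash
python3 -m handwheel '[[[0,8,-35,0,0,0,0],[0,8,-35,0,0,0,0],[0,0,0,0,0,0,0],[0,0,0,0,0,0,0]]]'
python3 - <<'E'
from h import *
s,R=tool()
im=arm.get_image('wrist');c=arm.calibration('wrist');cv2.imwrite('pics/w5.png',im[:,:,::-1])
print(c)
t=arm.get_image('top');cv2.imwrite('pics/t5.png',t[:,:,::-1]);sc=arm.get_image('scene');cv2.imwrite('pics/s5.png',sc[:,:,::-1])
tool()
cv2.imwrite('pics/z5.png',np.hstack([cv2.resize(t[150:200,315:365,::-1],(400,400),interpolation=2),cv2.resize(sc[215:265,205:255,::-1],(400,400),interpolation=2)]))
E
```

```text
t: 7.4
tcp_pos: [646.2, 39.6, 331.5]
ee_rot: [0.0, 0.998, 0.059, 0.0]
ft_force: [-0.4, -1.3, -4.2]
gripper_width: 0.168
t 7.4 tcp [646.2  39.6 331.5] yaw 6.79 zaxis [ 8.e-04 -2.e-04 -1.e+00] j6 -0.136 F [-0.4 -1.3 -4.2] T [-0.08  0.03  0.03] g 0.168
{'mtx': array([[335.26771392,   0.        , 281.90972494],
       [  0.        , 335.26771392, 215.24269416],
       [  0.        ,   0.        ,   1.        ]]), 'rvec': array([-2.85763317, -0.16600262, -0.024547  ]), 'tvec': array([-646.00266498,  -99.18360896,  487.52654882])}
t 7.55 tcp [646.4  37.3 331.3] yaw 6.59 zaxis [ 5.e-04 -4.e-04 -1.e+00] j6 -0.136 F [-0.4 -0.3 -3.8] T [-0.01  0.05 -0.01] g 0.169
```

View pics/w5.png

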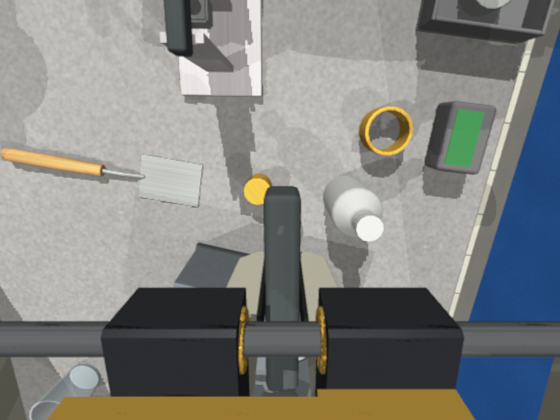

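View pics/z5.png

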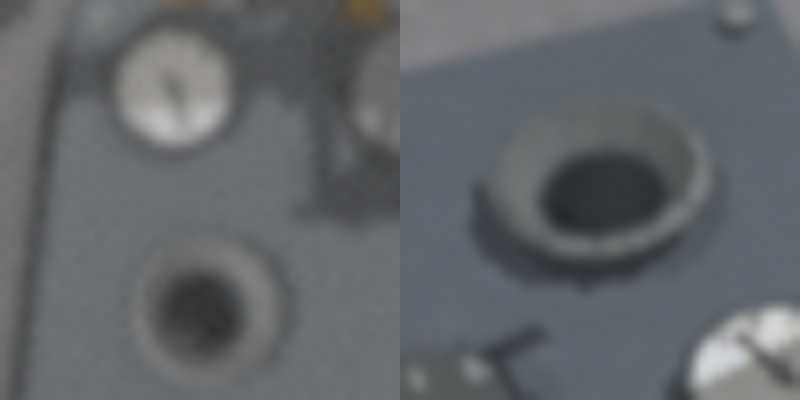

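```bash
python3 -c "
from h import *
t=arm.calibration('top');s=arm.calibration('scene')
for z in (130,140):print(atz(t,(340.6-.5,188.5-.5),z),atz(s,(229.8,237),z))
"
python3 -m handwheel '[[[0,0,30,0,0,0,0],[0,0,40,0,0,0,0],[0,10,40,0,0,0,0],[0,15,25,0,0,0,0],[0,0,0,0,0,0,0],[0,0,0,0,0,0,0]]]'
python3 - <<'E'
from h import *
s,R=tool()
im=arm.get_image('wrist');c=arm.calibration('wrist');cv2.imwrite('pics/w6.png',im[:,:,::-1])
np.save('c6.npy',c,allow_pickle=True)
arm.get_image('wrist');tool();arm.get_image('wrist');tool()
cv2.imwrite('pics/z6.png',cv2.resize(im[160:320,140:340,::-1],None,fx=4,fy=3.75,interpolation=2))
E
```

```text
[ 592.03111485 -164.18926078  130.        ] [ 585.10422927 -164.14983727  130.        ]
[ 590.49081954 -163.09383723  140.        ] [ 594.64062112 -167.21070263  140.        ]
t: 8.15
tcp_pos: [686.7, -95.1, 330.3]
ee_rot: [-0.0, 0.998, 0.056, -0.0]
ft_force: [-0.2, 0.5, -4.5]
gripper_width: 0.167
t 8.15 tcp [686.7 -95.1 330.3] yaw 6.46 zaxis [-1.e-03  4.e-04 -1.e+00] j6 -0.324 F [-0.2  0.5 -4.5] T [-0.    0.08 -0.04] g 0.167
t 8.25 tcp [686.6 -93.4 331.1] yaw 6.59 zaxis [ 1.e-04  3.e-04 -1.e+00] j6 -0.324 F [ 0.3  0.3 -4.1] T [-0.06  0.09  0.02] g 0.166
t 8.3 tcp [686.6 -93.  331.3] yaw 6.62 zaxis [ 4.e-04  2.e-04 -1.e+00] j6 -0.324 F [ 0.2  0.4 -3.9] T [-0.05  0.07 -0.02] g 0.173
```

View pics/w6.png

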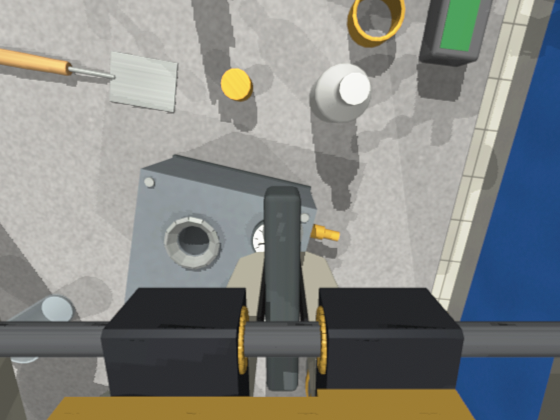

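View pics/z6.png

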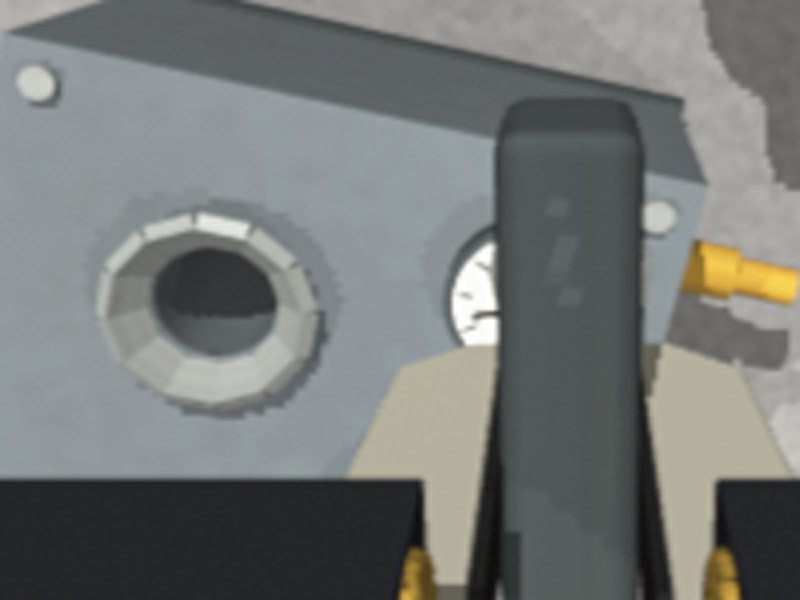

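Run:
```python
from h import *
c=np.load('c6.npy',allow_pickle=True).item()
C,d=ray(c,(191.9,242.3));print('C',C)
w=atz(c,(191.9,242.3),140);print('well',w)
c2=arm.calibration('wrist');print('C now',ray(c2,(0,0))[0],atz(c2,(191.9,242.3),140))
# block corners deck (140/4..)
a=lambda x,y:(140+x/4-.5,160+y/3.75-.5)
p=atz(c,a(5,32),130);q=atz(c,a(706,184),130);print('edge',p,q,np.degrees(np.arctan2(*(q-p)[1::-1])))
yaw=np.arctan2(*(q-p)[1::-1]);R=np.array([[np.cos(yaw),-np.sin(yaw)],[np.sin(yaw),np.cos(yaw)]])
o=(p+q)[:2]/2-R@[0,90];print('well from block',o+R@[-30,20],np.linalg.norm(p-q))
tool()
```

```text
C [677.49239223 -18.96866506 495.84414933]
well [ 591.39527417 -163.17781675  140.        ]
C now [677.27060635 -17.87035651 496.4272727 ] [ 591.57524649 -162.53379901  140.        ]
edge [530.10706069 -87.09313168 130.        ] [ 726.53351778 -110.79991734  130.        ] -6.8817651114178835
well from block [ 590.14896192 -164.84758498] 197.8518757293535
t 8.3 tcp [686.6 -93.  331.3] yaw 6.62 zaxis [ 4.e-04  2.e-04 -1.e+00] j6 -0.324 F [ 0.2  0.4 -3.9] T [-0.05  0.07 -0.02] g 0.173
```

Run:
```python
from h import *
c=arm.calibration('wrist');s,R=tool();p=s['tcp_pos']
def q(v): return P(c,[p+R@np.array(v,float)])[0].round(1)
print('tcp',q([0,0,0]),'bar end top L/R',q([-8,-50,-31]),q([8,-50,-31]),'underside',q([0,-50,-7]))
im=cv2.imread('pics/w6.png');cv2.imwrite('pics/z7.png',cv2.resize(im[170:400,225:340],None,fx=5,fy=2.6,interpolation=2))
```

```text
t 8.3 tcp [686.6 -93.  331.3] yaw 6.62 zaxis [ 4.e-04  2.e-04 -1.e+00] j6 -0.324 F [ 0.2  0.4 -3.9] T [-0.05  0.07 -0.02] g 0.173
tcp [283.1 266.3] bar end top L/R [263.6 185.2] [303.1 185.2] underside [283.1 175.6]
```

View pics/z7.png

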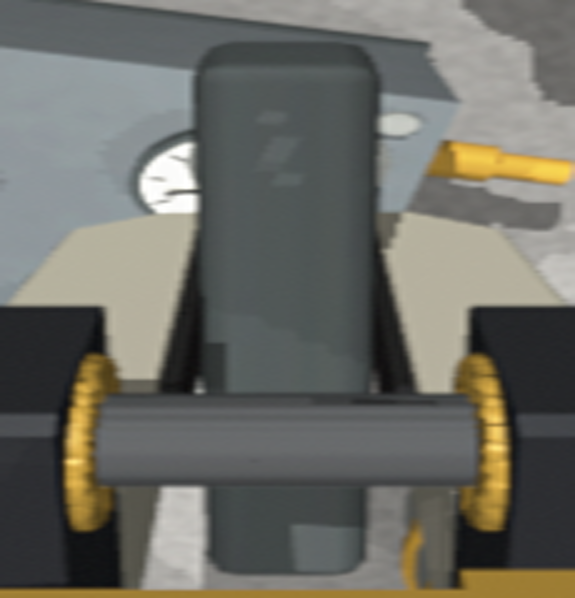

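Run:
```python
from h import *
W=[];Y=[]
for i in range(6):
    im=arm.get_image('wrist');c=arm.calibration('wrist');s=arm.read_state();q=s['ee_rot'];R=Ro.from_quat([q[1],q[2],q[3],q[0]]).as_matrix();p=s['tcp_pos']
    W.append(np.r_[atz(c,(191.9,242.3),140)[:2],p,R[:2,2]*1000])
    Y.append(P(c,[p+R@np.array(v,float) for v in([0,-50,-7],[0,-50,-31],[0,50,-31],[0,0,0])])[:,1])
cv2.imwrite('pics/w7.png',im[:,:,::-1])
print(np.round(W,1));print(np.mean(W,0).round(1));print(np.mean(Y,0))
a=cv2.imread('pics/w6.png').astype(int);print(abs(a[:280,:230]-im[:280,:230,::-1]).mean())
tool()
```

```text
[[ 5.917e+02 -1.624e+02  6.867e+02 -9.280e+01  3.315e+02  6.000e-01
   1.000e-01]
 [ 5.917e+02 -1.624e+02  6.867e+02 -9.280e+01  3.315e+02  7.000e-01
  -0.000e+00]
 [ 5.918e+02 -1.624e+02  6.868e+02 -9.270e+01  3.315e+02  7.000e-01
  -0.000e+00]
 [ 5.918e+02 -1.625e+02  6.868e+02 -9.290e+01  3.314e+02  6.000e-01
  -1.000e-01]
 [ 5.918e+02 -1.626e+02  6.868e+02 -9.290e+01  3.313e+02  6.000e-01
  -1.000e-01]
 [ 5.918e+02 -1.626e+02  6.868e+02 -9.310e+01  3.312e+02  4.000e-01
  -1.000e-01]]
[ 5.918e+02 -1.625e+02  6.868e+02 -9.290e+01  3.314e+02  6.000e-01
 -1.000e-01]
[175.64604727 185.22483044 387.38053751 266.31846916]
2.967608695652174
t 8.6 tcp [686.8 -93.1 331.2] yaw 6.63 zaxis [ 4.e-04 -1.e-04 -1.e+00] j6 -0.324 F [-0.2  0.9 -4.5] T [-0.04  0.03  0.05] g 0.169
```

```bash
python3 -m handwheel '[[[0,-20,10,0,0,0,0],[0,-30,15,0,0,0,0],[0,-30,15,0,0,0,0],[0,-22.8,16,8,0,0,0],[0,0,0,5,0,0,0],[0,0,0,0,0,0,0],[0,0,0,0,0,0,0],[0,0,0,0,0,0,0]]]'
python3 - <<'E'
from h import *
im=arm.get_image('top');cv2.imwrite('pics/t8.png',im[:,:,::-1]);sc=arm.get_image('scene');cv2.imwrite('pics/s8.png',sc[:,:,::-1])
s,R=tool()
cv2.imwrite('pics/z8.png',np.hstack([cv2.resize(im[135:210,305:380,::-1],(400,400),interpolation=2),cv2.resize(sc[170:270,185:285,::-1],(400,400),interpolation=2)]))
c=arm.calibration('scene');p=s['tcp_pos']
for y in(0,3): print(P(c,[p+R@np.array([0,y,160.]),p+R@np.array([0,y,63.]),p+R@np.array([0,y-50,-31.]),p+R@np.array([0,y+50,-31.])]).round(1))
E
```

```text
t: 9.4
tcp_pos: [591.9, -160.4, 318.1]
ee_rot: [-0.0, 0.998, 0.058, 0.0]
ft_force: [0.1, 1.6, -3.6]
gripper_width: 0.172
t 9.5 tcp [ 591.8 -160.5  318.1] yaw 6.65 zaxis [ 4.e-04 -0.e+00 -1.e+00] j6 -0.465 F [-0.2  0.1 -3.9] T [-0.06  0.05 -0.01] g 0.168
[[231.6 229.5]
 [228.3 195.9]
 [247.2 150.4]
 [200.8 166.4]]
[[230.4 230. ]
 [227.  196.4]
 [245.9 150.8]
 [199.4 166.9]]
```

View pics/z8.png

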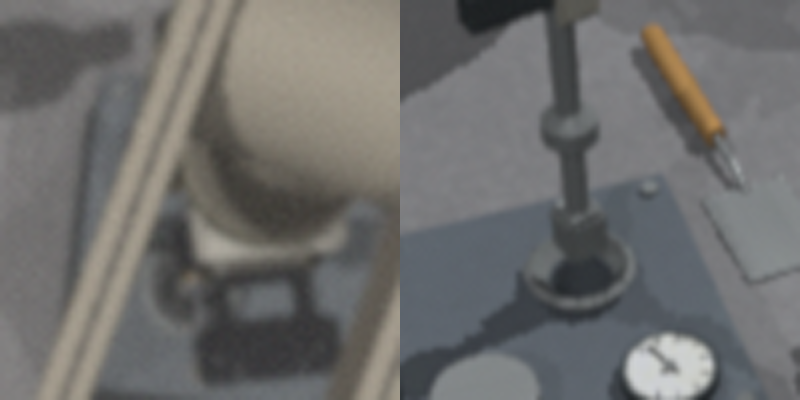

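```bash
python3 -m handwheel '[[[0,0,0,10,0,0,0],[0,0,0,8,0,0,0],[0,0,0,7,0,0,0],[0,0,0,0,0,0,0]]]'
python3 - <<'E'
from h import *
tool()
sc=arm.get_image('scene');cv2.imwrite('pics/z9.png',cv2.resize(sc[190:270,185:285,::-1],None,fx=6,fy=6,interpolation=2));tool()
E
```

```text
t: 9.9
tcp_pos: [590.4, -160.8, 290.5]
ee_rot: [-0.001, 0.998, 0.057, -0.002]
ft_force: [-0.6, 0.1, -5.2]
gripper_width: 0.17
t 9.9 tcp [ 590.4 -160.8  290.5] yaw 6.59 zaxis [-0.0032  0.0012 -1.    ] j6 -0.465 F [-0.6  0.1 -5.2] T [-0.1   0.1   0.04] g 0.17
t 9.95 tcp [ 590.6 -160.9  291.5] yaw 6.59 zaxis [-2.1e-03  7.0e-04 -1.0e+00] j6 -0.465 F [-0.1  0.  -4. ] T [-0.08  0.07 -0.04] g 0.165
```

View pics/z9.png

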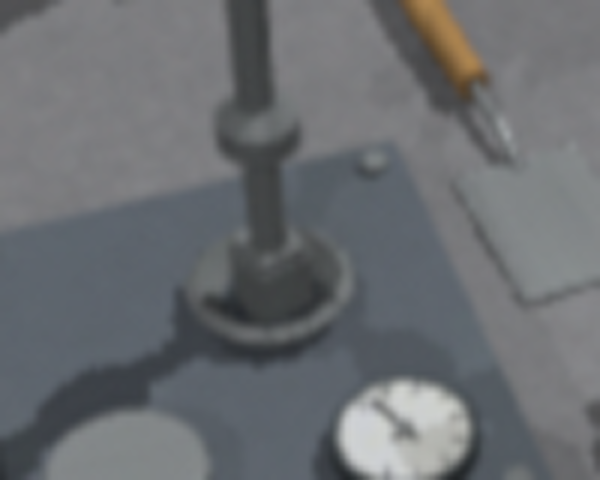

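```bash
python3 -m handwheel '[[[0,0,0,4,0,0,0],[0,0,0,4,0,0,0],[0,0,0,0,0,0,0]]]'
python3 -c "
from h import *
tool()"
python3 -m handwheel '[[[0,0,0,4,0,0,0],[0,0,0,4,0,0,0],[0,0,0,0,0,0,0]]]'
python3 -c "
from h import *
tool()"
```

```text
t: 10.25
tcp_pos: [591.0, -161.0, 284.2]
ee_rot: [-0.0, 0.998, 0.057, -0.0]
ft_force: [-0.9, 0.4, -4.0]
gripper_width: 0.171
t 10.25 tcp [ 591.  -161.   284.2] yaw 6.59 zaxis [-8.e-04  3.e-04 -1.e+00] j6 -0.465 F [-0.9  0.4 -4. ] T [-0.06  0.05 -0.  ] g 0.171
t: 10.55
tcp_pos: [590.9, -161.0, 275.9]
ee_rot: [-0.0, 0.998, 0.057, -0.001]
ft_force: [0.5, 0.3, -4.8]
gripper_width: 0.167
t 10.55 tcp [ 590.9 -161.   275.9] yaw 6.59 zaxis [-1.2e-03  4.0e-04 -1.0e+00] j6 -0.465 F [ 0.5  0.3 -4.8] T [-0.05  0.04  0.03] g 0.167
```

```bash
python3 -m handwheel '[[[0,0,0,8,0,0,0],[0,0,0,8,0,0,0],[0,0,0,8,0,0,0],[0,0,0,8,0,0,0],[0,0,0,0,0,0,0]]]'
python3 -c "
from h import *
tool()"
```

```text
t: 11.05
tcp_pos: [590.3, -160.8, 242.7]
ee_rot: [-0.001, 0.998, 0.057, -0.001]
ft_force: [0.1, -0.2, -5.1]
gripper_width: 0.17
t 11.05 tcp [ 590.3 -160.8  242.7] yaw 6.59 zaxis [-0.0029  0.0011 -1.    ] j6 -0.465 F [ 0.1 -0.2 -5.1] T [-0.07  0.09  0.02] g 0.17
```

```bash
python3 -m handwheel '[[[0,1.5,0,0,0,0,0],[0,1.5,0,0,0,0,0],[0,0,0,0,0,0,0]]]' | grep ft_
python3 -m handwheel '[[[0,-3,0,0,0,0,0],[0,-1.5,0,0,0,0,0],[0,-1.5,0,0,0,0,0],[0,0,0,0,0,0,0]]]'| grep ft_
python3 -m handwheel '[[[0,3,1.5,0,0,0,0],[0,0,1.5,0,0,0,0],[0,0,0,0,0,0,0]]]'| grep ft_
python3 -m handwheel '[[[0,0,-3,0,0,0,0],[0,0,-1.5,0,0,0,0],[0,0,-1.5,0,0,0,0],[0,0,0,0,0,0,0]]]'| grep ft_
python3 -m handwheel '[[[0,0,3,0,0,0,0],[0,0,0,0,0,0,0]]]'
```

```text
ft_force: [-1.6, 0.2, -4.2]
ft_force: [-0.7, 1.2, -4.2]
ft_force: [0.3, 0.9, -3.7]
ft_force: [-0.1, -1.9, -4.3]
t: 12.65
tcp_pos: [591.2, -161.4, 244.9]
ee_rot: [-0.0, 0.998, 0.057, 0.0]
ft_force: [-0.0, 0.4, -4.5]
gripper_width: 0.168
```

```bash
python3 -m handwheel '[[[0,-0.6,0.8,8,0,0,0],[0,0,0,8,0,0,0],[0,0,0,8,0,0,0],[0,0,0,8,0,0,0],[0,0,0,8,0,0,0],[0,0,0,0,0,0,0]]]'
python3 -c "
from h import *
tool()"
```

```text
t: 13.25
tcp_pos: [589.7, -161.6, 202.7]
ee_rot: [-0.001, 0.998, 0.057, -0.001]
ft_force: [0.2, 0.4, -5.4]
gripper_width: 0.168
t 13.25 tcp [ 589.7 -161.6  202.7] yaw 6.59 zaxis [-0.0028  0.001  -1.    ] j6 -0.466 F [ 0.2  0.4 -5.4] T [-0.01  0.06 -0.04] g 0.168
```

```bash
python3 -m handwheel '[[[0,0,0,3,0,0,0],[0,0,0,2,0,0,0],[0,0,0,0,0,0,0]]]' | tail -2
python3 -c "
from h import *
tool()"
python3 -m handwheel '[[[0,0,0,2,0,0,0],[0,0,0,1,0,0,0],[0,0,0,0,0,0,0]]]'|tail -2
python3 -c "
from h import *
tool()"
```

```text
ft_force: [-0.9, 0.6, -4.5]
gripper_width: 0.171
t 13.55 tcp [ 590.7 -162.   199.9] yaw 6.59 zaxis [ 0. -0. -1.] j6 -0.466 F [-0.9  0.6 -4.5] T [-0.13  0.1   0.02] g 0.171
ft_force: [-0.5, 0.3, -4.3]
gripper_width: 0.164
t 13.85 tcp [ 590.6 -161.9  196.7] yaw 6.59 zaxis [-2.e-04  1.e-04 -1.e+00] j6 -0.466 F [-0.5  0.3 -4.3] T [-0.04  0.08 -0.03] g 0.164
```

Foot about 36–37 now: at nub height. Continue in small steps.

```bash
for i in 1 2; do python3 -m handwheel '[[[0,0,0,1.5,0,0,0],[0,0,0,0,0,0,0]]]' | tail -0
python3 -c "
from h import *
tool()"; done
python3 -m handwheel '[[[0,0,0,1.5,0,0,0],[0,0,0,0,0,0,0]]]' | tail -0
python3 -c "
from h import *
tool()"
```

```text
t 14.05 tcp [ 590.6 -162.   195.2] yaw 6.59 zaxis [-3.e-04  1.e-04 -1.e+00] j6 -0.466 F [ 0.3 -0.2 -4.8] T [-0.02  0.09  0.05] g 0.17
t 14.25 tcp [ 590.6 -161.9  193.6] yaw 6.59 zaxis [-3.e-04  1.e-04 -1.e+00] j6 -0.466 F [ 0.6 -0.1 -4.1] T [-0.01  0.09  0.02] g 0.17
t 14.45 tcp [ 590.6 -161.9  192.1] yaw 6.59 zaxis [-3.e-04  1.e-04 -1.e+00] j6 -0.466 F [-0.5  0.9 -4.6] T [-0.02  0.04 -0.01] g 0.166Exception ignored on flushing sys.stdout:
BrokenPipeError: [Errno 32] Broken pipe
Exception ignored on flushing sys.stdout:
BrokenPipeError: [Errno 32] Broken pipe
Exception ignored on flushing sys.stdout:
BrokenPipeError: [Errno 32] Broken pipe
```

```bash
python3 -m handwheel '[[[0,0,0,1,0,0,0],[0,0,0,0,0,0,0]]]' 
python3 -m handwheel '[[[0,0,0,1,0,0,0],[0,0,0,0,0,0,0]]]' 
python3 -m handwheel '[[[0,0,0,1,0,0,0],[0,0,0,0,0,0,0]]]'
```

```text
t: 14.65
tcp_pos: [590.8, -162.0, 191.7]
ee_rot: [0.0, 0.998, 0.057, 0.0]
ft_force: [-0.2, 0.5, -3.1]
gripper_width: 0.171
t: 14.85
tcp_pos: [591.1, -162.1, 191.3]
ee_rot: [0.0, 0.998, 0.057, 0.001]
ft_force: [-0.6, 0.6, 2.6]
gripper_width: 0.172
t: 15.05
tcp_pos: [591.3, -162.2, 191.0]
ee_rot: [0.0, 0.998, 0.057, 0.001]
ft_force: [-1.9, 0.1, 7.5]
gripper_width: 0.167
```

```bash
python3 -m handwheel '[[[0,0,0,-0.8,0,0,0.08],[0,0,0,0,0,0,0.08]]]' 
python3 -m handwheel '[[[0,0,0,0,0,0,0.08],[0,0,0,0,0,0,0.08]]]' 
python3 -m handwheel '[[[0,0,0,0,0,0,0.08],[0,0,0,0,0,0,0.08]]]' 
python3 -c "
from h import *
tool()"
```

```text
t: 15.25
tcp_pos: [591.3, -162.3, 191.2]
ee_rot: [0.0, 1.0, -0.024, 0.001]
ft_force: [-0.0, 0.8, 2.4]
gripper_width: 0.17
t: 15.45
tcp_pos: [590.7, -162.0, 189.9]
ee_rot: [-0.0, 0.995, -0.104, -0.0]
ft_force: [-1.2, 0.9, -4.8]
gripper_width: 0.165
t: 15.65
tcp_pos: [590.8, -161.8, 189.5]
ee_rot: [-0.0, 0.983, -0.183, -0.0]
ft_force: [3.2, 1.0, -3.7]
gripper_width: 0.171
t 15.65 tcp [ 590.8 -161.8  189.5] yaw -21.1 zaxis [ 1.e-04  4.e-04 -1.e+00] j6 0.017 F [ 3.2  1.  -3.7] T [ 0.   -0.48 -0.  ] g 0.171
```

```bash
python3 -m handwheel '[[[0,0,0,0,0,0,-0.13],[0,0,0,0,0,0,0]]]' 
python3 -m handwheel '[[[0,0,0,1.5,0,0,0],[0,0,0,1.5,0,0,0],[0,0,0,0,0,0,0]]]' 
python3 -c "
from h import *
tool()"
```

```text
t: 15.85
tcp_pos: [590.4, -161.8, 189.3]
ee_rot: [-0.0, 0.993, -0.116, -0.001]
ft_force: [-0.6, 0.6, -4.0]
gripper_width: 0.171
t: 16.15
tcp_pos: [590.4, -161.9, 186.5]
ee_rot: [-0.0, 0.993, -0.118, -0.0]
ft_force: [0.1, 0.2, -5.0]
gripper_width: 0.166
t 16.15 tcp [ 590.4 -161.9  186.5] yaw -13.54 zaxis [-8.e-04  3.e-04 -1.e+00] j6 -0.115 F [ 0.1  0.2 -5. ] T [-0.02  0.04  0.  ] g 0.166
```

Dropping freely. Continue to seated (TCP ≈ 173).

```bash
python3 -m handwheel '[[[0,0,0,2,0,0,0],[0,0,0,2,0,0,0],[0,0,0,2,0,0,0],[0,0,0,0,0,0,0]]]' 
python3 -m handwheel '[[[0,0,0,2,0,0,0],[0,0,0,2,0,0,0],[0,0,0,0,0,0,0]]]' 
python3 -m handwheel '[[[0,0,0,1.5,0,0,0],[0,0,0,1.5,0,0,0],[0,0,0,0,0,0,0]]]' 
python3 -c "
from h import *
tool()"
```

```text
t: 16.55
tcp_pos: [590.4, -161.8, 180.6]
ee_rot: [-0.0, 0.993, -0.117, -0.0]
ft_force: [-0.9, 0.0, -4.2]
gripper_width: 0.169
t: 16.85
tcp_pos: [590.5, -161.9, 176.7]
ee_rot: [-0.0, 0.993, -0.117, -0.0]
ft_force: [-0.1, 0.1, -4.1]
gripper_width: 0.166
t: 17.15
tcp_pos: [590.6, -161.9, 173.8]
ee_rot: [-0.0, 0.993, -0.117, -0.0]
ft_force: [-0.2, -0.7, -4.2]
gripper_width: 0.168
t 17.15 tcp [ 590.6 -161.9  173.8] yaw -13.46 zaxis [-4.e-04  2.e-04 -1.e+00] j6 -0.116 F [-0.2 -0.7 -4.2] T [-0.01  0.06 -0.02] g 0.168
```

```bash
python3 -m handwheel '[[[0,0,0,1,0,0,0],[0,0,0,0,0,0,0]]]' 
python3 -m handwheel '[[[0,0,0,1,0,0,0],[0,0,0,0,0,0,0]]]' 
python3 -c "
from h import *
tool()"
```

```text
t: 17.35
tcp_pos: [590.7, -162.0, 173.1]
ee_rot: [-0.0, 0.993, -0.117, -0.0]
ft_force: [-0.2, -0.2, -4.2]
gripper_width: 0.168
t: 17.55
tcp_pos: [590.9, -162.0, 172.5]
ee_rot: [0.0, 0.993, -0.117, 0.0]
ft_force: [-0.6, -0.0, -2.1]
gripper_width: 0.17
t 17.55 tcp [ 590.9 -162.   172.5] yaw -13.46 zaxis [ 5.e-04 -2.e-04 -1.e+00] j6 -0.116 F [-0.6 -0.  -2.1] T [-0.05  0.12  0.02] g 0.17
```

```bash
python3 -m handwheel '[[[0,-0.3,0,0,0,0,-0.1],[0,-0.3,0,0,0,0,-0.1],[0,-0.3,0,0,0,0,-0.1],[0,0,0,0,0,0,0]]]' >/dev/null
python3 -c "
from h import *
tool()"
python3 -m handwheel '[[[0,-0.45,0,0,0,0,-0.14],[0,-0.45,0,0,0,0,-0.14],[0,-0.45,0,0,0,0,-0.14],[0,0,0,0,0,0,0]]]' >/dev/null
python3 -c "
from h import *
tool()"
```

```text
t 17.95 tcp [ 590.  -161.8  172.5] yaw 3.81 zaxis [ 5.e-04 -0.e+00 -1.e+00] j6 -0.418 F [ 0.5  0.4 -1.7] T [ 0.14  0.11 -0.03] g 0.17
t 18.35 tcp [ 588.6 -162.2  172.5] yaw 27.76 zaxis [ 3.e-04 -2.e-04 -1.e+00] j6 -0.837 F [-0.4 -0.2 -0.8] T [-0.03  0.24  0.04] g 0.168
```

```bash
python3 -m handwheel '[[[0,-0.45,0,0,0,0,-0.14],[0,-0.45,0,0,0,0,-0.14],[0,-0.45,0,0,0,0,-0.14],[0,0,0,0,0,0,0]]]' >/dev/null
python3 -c "
from h import *
tool()"
python3 -m handwheel '[[[0,-0.45,0,0,0,0,-0.14],[0,-0.45,0,0,0,0,-0.14],[0,-0.45,0,0,0,0,-0.14],[0,0,0,0,0,0,0]]]' >/dev/null
python3 -c "
from h import *
tool()
sc=arm.get_image('scene');cv2.imwrite('pics/z10.png',cv2.resize(sc[150:280,165:295,::-1],None,fx=4.5,fy=4.5,interpolation=2))"
```

```text
t 18.75 tcp [ 587.4 -163.2  172.5] yaw 51.65 zaxis [ 2.e-04 -5.e-04 -1.e+00] j6 -1.256 F [-1.6 -0.6 -0.6] T [-0.16  0.3  -0.01] g 0.165
t 19.15 tcp [ 586.8 -164.5  172.5] yaw 75.61 zaxis [ 4.e-04 -8.e-04 -1.e+00] j6 -1.677 F [-1.  -1.  -0.9] T [-0.37  0.32 -0.04] g 0.17
```

View pics/z10.png

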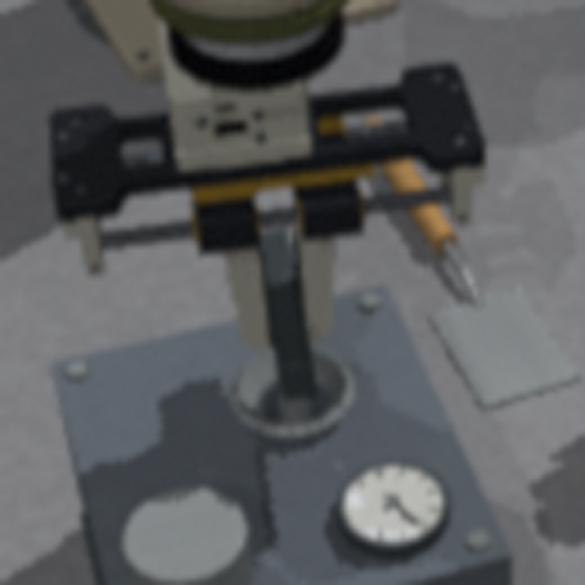

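```bash
python3 -m handwheel '[[[0,-0.3,0,0,0,0,-0.1],[0,0,0,0,0,0,0]]]' >/dev/null
python3 -c "
from h import *
tool()"
python3 -m handwheel '[[[0,-0.3,0,0,0,0,-0.1],[0,0,0,0,0,0,0]]]' >/dev/null
python3 -c "
from h import *
tool()
sc=arm.get_image('scene');cv2.imwrite('pics/z11.png',cv2.resize(sc[230:280,215:275,::-1],None,fx=8,fy=8,interpolation=2))"
```

```text
t 19.4 tcp [ 586.8 -164.7  172.5] yaw 81.31 zaxis [ 4.e-04 -7.e-04 -1.e+00] j6 -1.777 F [-2.1 -1.8  0.4] T [-0.62  0.35 -0.05] g 0.169
t 19.6 tcp [ 586.8 -165.   172.5] yaw 87.07 zaxis [ 5.e-04 -7.e-04 -1.e+00] j6 -1.878 F [-1.4 -2.5  0.8] T [-0.72  0.34 -0.05] g 0.168
```

View pics/z11.png

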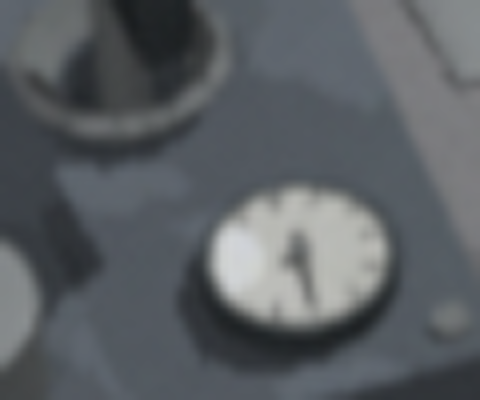

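```bash
python3 -m handwheel '[[[0,-0.2,-0.3,0,0,0,-0.06],[0,0,0,0,0,0,0]]]' >/dev/null
python3 -c "
from h import *
tool()"
python3 -m handwheel '[[[0,-0.2,-0.2,0,0,0,-0.06],[0,0,0,0,0,0,0]]]' >/dev/null
python3 -c "
from h import *
tool()
sc=arm.get_image('scene');cv2.imwrite('pics/z12.png',cv2.resize(sc[230:280,215:275,::-1],None,fx=8,fy=8,interpolation=2))"
```

```text
t 19.85 tcp [ 586.5 -165.1  172.5] yaw 90.53 zaxis [ 7.e-04 -6.e-04 -1.e+00] j6 -1.938 F [ 0.1 -2.7 -0.8] T [-0.88  0.18 -0.15] g 0.17
t 20.05 tcp [ 586.5 -165.3  172.5] yaw 94.0 zaxis [ 9.e-04 -3.e-04 -1.e+00] j6 -1.999 F [-0.2 -2.5  1.2] T [-0.8   0.04 -0.48] g 0.167
```

View pics/z12.png

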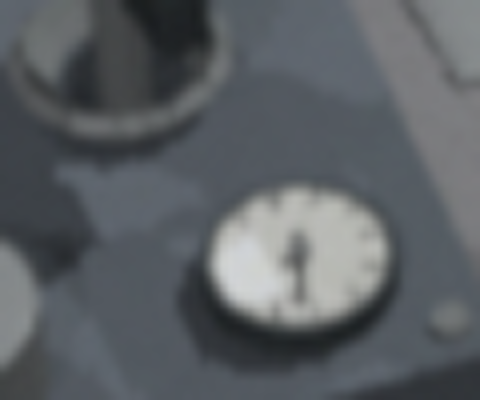

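```bash
python3 -m handwheel '[[[0,-0.2,-0.2,0,0,0,-0.06],[0,0,0,0,0,0,0]]]' >/dev/null
python3 -c "
from h import *
tool()"
python3 -m handwheel '[[[0,-0.1,-0.2,0,0,0,-0.04],[0,0,0,0,0,0,0],[0,0,0,0,0,0,0]]]' >/dev/null
python3 -c "
from h import *
tool()
sc=arm.get_image('scene');cv2.imwrite('pics/z13.png',cv2.resize(sc[230:280,215:275,::-1],None,fx=8,fy=8,interpolation=2))"
```

```text
t 20.3 tcp [ 586.3 -165.4  172.5] yaw 97.5 zaxis [ 1.e-03 -1.e-04 -1.e+00] j6 -2.061 F [ 0.8 -1.7  1.1] T [-0.65 -0.16 -0.79] g 0.171
t 20.6 tcp [ 586.  -165.5  172.5] yaw 99.78 zaxis [ 7.e-04 -1.e-04 -1.e+00] j6 -2.101 F [ 0.8 -1.8  1.4] T [-0.64 -0.37 -0.86] g 0.17
```

View pics/z13.png

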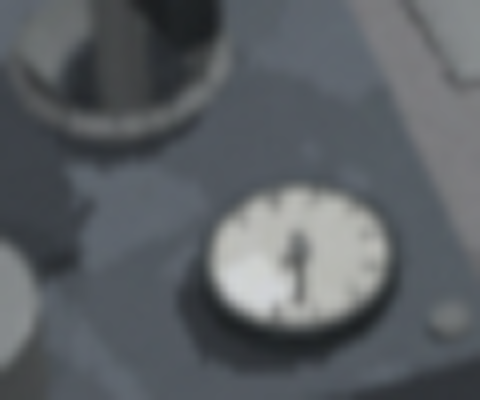

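```bash
python3 -m handwheel '[[[0,0.2,0.2,0,0,0,0.08],[0,0,0,0,0,0,0]]]' >/dev/null
python3 -c "
from h import *
tool()"
python3 -m handwheel '[[[0.45,0,0,0,0,0,0],[0.45,0,0,0,0,0,0],[0.45,0,0,0,0,0,0],[0.45,0,0,0,0,0,0],[0.45,0,0,0,0,0,0],[0.45,0,0,0,0,0,0]]]'
python3 -c "
from h import *
tool()
sc=arm.get_image('scene');cv2.imwrite('pics/z14.png',cv2.resize(sc[150:280,165:295,::-1],None,fx=4.5,fy=4.5,interpolation=2))
sc=arm.get_image('wrist');cv2.imwrite('pics/w14.png',sc[:,:,::-1])"
```

```text
t 20.85 tcp [ 586.1 -165.3  172.5] yaw 95.25 zaxis [ 5.e-04 -6.e-04 -1.e+00] j6 -2.021 F [ 1.9 -3.1  2.5] T [-0.91 -0.2  -0.27] g 0.168
t: 21.45
tcp_pos: [585.9, -165.1, 172.1]
ee_rot: [-0.0, 0.673, 0.74, 0.0]
ft_force: [0.0, -0.2, -0.8]
gripper_width: 0.446
t 21.45 tcp [ 585.9 -165.1  172.1] yaw 95.41 zaxis [-1.e-04  1.e-04 -1.e+00] j6 -2.024 F [ 0.  -0.2 -0.8] T [ 0.    0.01 -0.  ] g 0.446
```

View pics/z14.png

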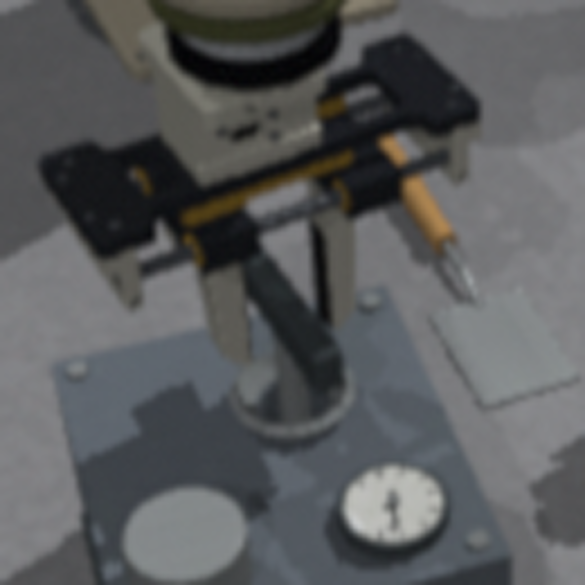

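View pics/w14.png

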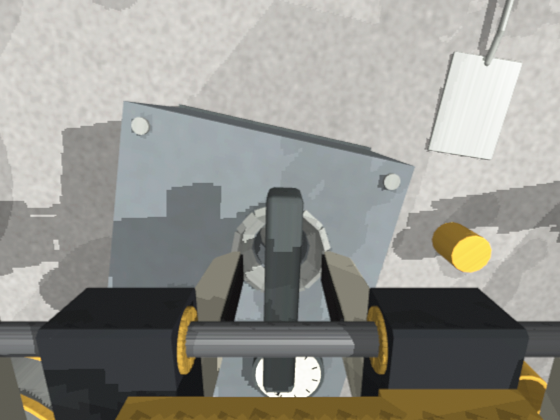

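```bash
python3 -m handwheel '[[[0.45,0,0,-10,0,0,0],[0.45,0,0,-25,0,0,0],[0.45,0,0,-40,0,0,0],[0.45,0,0,-45,0,0,0],[0.45,-45,0,-20,0,0,0],[0.45,-45,0,0,0,0,0],[0.45,0,0,0,0,0,0],[0.45,0,0,0,0,0,0]]]'
python3 - <<'E'
from h import *
s,R=tool()
w=arm.get_image('wrist');cv2.imwrite('pics/w15.png',w[:,:,::-1]);sc=arm.get_image('scene');cv2.imwrite('pics/s15.png',sc[:,:,::-1])
cv2.imwrite('pics/z15.png',cv2.resize(sc[200:290,165:295,::-1],None,fx=6,fy=6,interpolation=2))
c=arm.calibration('scene');a=np.radians(92)
for zz in (204,199,209):
  x0=np.array([591,-163.5,zz]); yv=np.array([-np.sin(a),np.cos(a),0])
  print(zz,P(c,[x0,x0+50*yv,x0-50*yv]).round(1)-[165,200])
E
```

```text
t: 22.35
tcp_pos: [594.1, -255.6, 312.4]
ee_rot: [-0.0, 0.674, 0.739, 0.0]
ft_force: [0.9, 0.4, -0.3]
gripper_width: 0.448
t 22.35 tcp [ 594.1 -255.6  312.4] yaw 95.29 zaxis [-1.e-04  4.e-04 -1.e+00] j6 -2.149 F [ 0.9  0.4 -0.3] T [ 0.04 -0.01 -0.03] g 0.448
204 [[63.6 14.4]
 [54.5  1.2]
 [73.4 28.6]]
199 [[63.8 16.1]
 [54.7  2.9]
 [73.6 30.3]]
209 [[63.5 12.7]
 [54.4 -0.5]
 [73.3 26.9]]
```

View pics/z15.png

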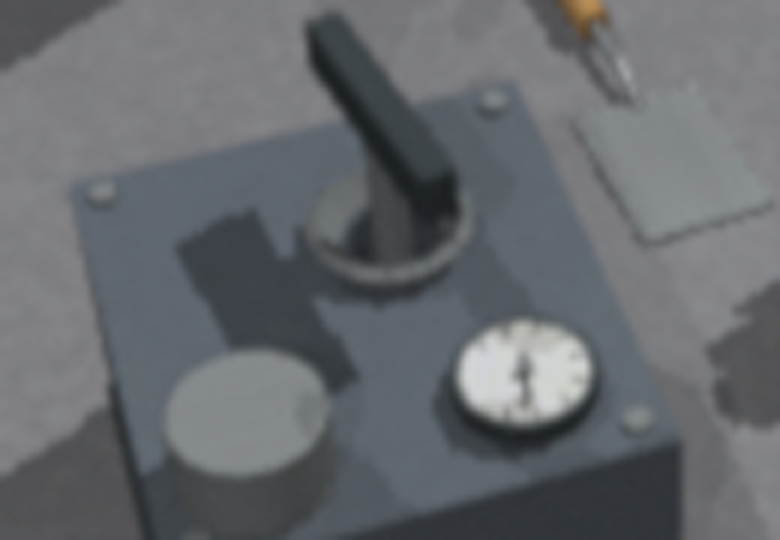

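View pics/w15.png

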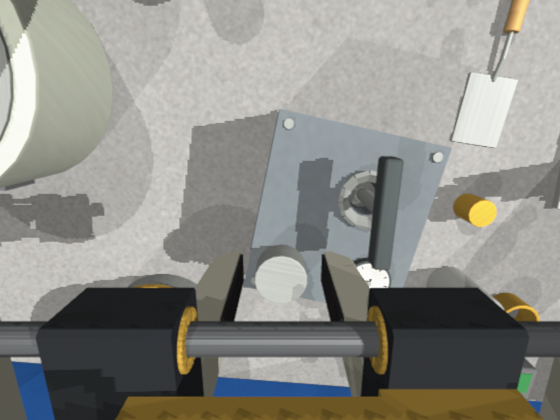

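```bash
python3 -c "
from station import arm
print(arm.sign_off())"
```

```text
the job is handed in; nothing more can be done
None
```

The valve is open as far as it will turn, and the long key is standing seated on the stem with the gripper clear of it. I handed the job in at about 22.5 s.

- **Pick up:** I took the long key from the rack's +y place, lifted it clear of the lips and slid it out level.
- **Finding the angle:** The foot met the square at a TCP height of about 191.5 mm. It dropped on after roughly 15° of clockwise search, then went down freely to about 172.5 mm, which is the 19 mm expected for full seating.
- **Opening:** I turned it anticlockwise about 110°. Near 92° yaw the wrist torque climbed to about 0.86 N m and the gauge needle stopped moving, so I took that as the open stop. I eased back about 5°, which is within the key's play, and let go.

**Last checks:**
- In the scene picture the handle bar lies within a few mm of where a seated key should be (top near 204 mm), and the gauge needle sits at its end position.
- The tin, weight and spatula look unmoved. I did not re-check the other things individually.
- The largest force I read was under 10 N.

**Disagreements along the way:**
- The first wrist-camera position for the key was about 4 mm off; I corrected it from a closer picture before gripping.
- The key sat about 3 mm off-centre in the jaws, so I shifted the turning centre to allow for it.
- The valve angle itself could not be read directly.

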